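# Stack the snack tower on its coaster

## Robot

A 7-joint arm with a two-finger parallel gripper is mounted at the origin on a cart in front of the work surface, level with it; the furniture and walls round the work are solid. World frame = base frame: x ahead of the robot, y to its left, z up, the work surface at z = 0. Lengths are in m, angles in rad, forces in N, time in s.
With the tool pointing down it reaches from about 0.4 to 0.875 m from the base axis. Payload 19.3 kg.
Tool frame: the origin (TCP) lies at the very end of the fingers, on their centre line; the grasp point (between the pads) lies bot.pinch_z behind it (bot.pinch_z is the distance from the TCP to the grasp point, in m); z points along the fingers, y is the line along which they close (so a half turn about z gives the same grasp; the last joint's range is limited). The gripper opens to 85 mm and grips with 20 to 120 N. Pads are 22 mm wide; open, the fingers measure 114 mm over their backs; the gripper's body (76 mm by 85 mm) begins 54 mm behind the grasp point. The pads swing forward as they close: fully open they stand 13 mm farther back than shut.
Start: joints at [1.113, 0.521, -0.036, 1.599, 0.021, 1.021, -0.113], TCP at [0.236, -0.579, 0.231] pointing down, gripper open.
Joint ranges: [-2.91, 2.91], [-0.3, 2.13], [-1.5, 1.42], [0.17, 2.43], [-1.26, 4.41], [0.16, 1.93], [-2.52, 2.52]. Speed limits (rad/s): [1.89, 1.89, 2.39, 2.39, 3.01, 3.01, 3.01].

## Interface

Orientations are given as [roll, pitch, yaw] about the fixed x, y, z axes, in that order (R = Rz(yaw) Ry(pitch) Rx(roll)).
In Python, from workcell import bot, grab_frame, ticket gives the robot as it stands.
- The arm moves only by the tool arm_command, never from a script. Its argument "commands" is a list of rows, each a list of 3 entries, a list of its own where there are three numbers: the shift along the world's x, y, z in mm, then the turn about the world's z in rad, then the gripper command: -1 is fully open, 1 is shut, values between are in proportion. In form: [[[tx, ty, tz], roll, fingers], ...]. A call has 1 to 20 rows; each row shifts and turns the commanded pose from where the row before left it; what a row does not reach is not made up. A row lasts 1/10 s, in which the tool goes at most 50 mm and 8.59 degrees, less where a joint would pass 70% of its speed; a pose out of reach is approached as far as the arm can. A call with a gripper value outside its range is refused whole. The fingers move at their own pace and stop on an object; "newtons" is the grip in N (left out, the last holds). Time passes only in rows, so rows that do not move let the fingers close. It gives the time, the measured TCP pose, the force, the opening and the grip force at its end, in the units of the state.
- bot.observe(): the state, without advancing time (a new reading comes with each control period).
- grab_frame(name): name is "scene" or "top" or "wrist"; returns a dict with "image" (480x640x3 uint8, red, green, blue), "vertical_fov" (degrees; the focal length in pixels is half the picture's height over the tangent of half this angle, whatever the lens; pixels are square), "cx", "cy" (the principal point, pixels), "k1" (the pictures are not rectified: a ray, as slopes to the right and down, at radius r is drawn at 1 + k1 r^2 times it, then the intrinsics apply), "R" (3x3) and "t" (3): a world point X has camera coordinates R X + t. Camera axes: x right, y down, z forward; pixel columns grow to the right and rows downward; lengths in m; the calibration is good to about 2 mm. A picture is of the moment at which its call begins. There is no depth.
- ticket.job_done(): hands the job in; it is judged then, once.
The state is a dict: "clock": time; "qpos": joint angles; "qd": joint speeds; "joint_efforts": joint torques, N m; "position": TCP position; "tool_rot": TCP orientation; "force": force on the tool from outside, world axes, zero at the start; "moment": the same for the moment, N m; "grip_width": finger opening in m; "finger_force": force on a finger pad.
Only numpy, scipy, OpenCV 4.12 (cv2) and the standard library are available. Lean on these libraries where they do the work, as an engineer would, in place of code of your own. Each camera call takes 0.05 s, during which the arm holds its last target. There are 200 camera calls.

## Task

Put the snack tower together on the round cork-topped coaster, one piece at a time from the bottom up: the tall green pot upright in the middle of the coaster, the yellow pot fully seated in the green one, the shallow orange pot fully seated in the yellow one, and last the wooden lid fully down on the orange pot. Let go of everything and leave the tower standing straight; leave the honey jar, the spice jar and the mug standing where they are.

Things in the scene. Friction and masses are not known exactly. Their poses are not given: they have to be found in the camera images.
- coaster: round dark-wood coaster with a cork-coloured top, 96 mm across, 8 mm thick, fixed to the worktop; its place changes from start to start. Origin at the centre of its underside, so its top is 8 mm above this point; z axis up. (Behind the work, beyond about x = 0.6 m, wall cabinets hang 0.42 m above the worktop: keep the wrist clear.)
- green_pot_mid (a point): open round green plastic pot, 56 mm across outside, 50 inside, 64 mm tall, straight wall, flat base (the bottom of the tower), about 200 g. Point: on its axis, 32 mm above its underside, 32 below its rim; z up
- yellow_pot_mid (a point): open round yellow plastic pot, 56 mm across outside, 50 inside, about 100 g, 60 mm tall: straight wall of 52 mm above an 8 mm foot that tapers from 46 mm across at the shoulder to 37 at the bottom and drops into the pot below until the shoulder sits on its rim, outer walls flush. Grip the wall above the shoulder so that the fingers clear the pot below. Point: on its axis, 34 mm above its underside, 26 below its rim; z up
- orange_pot_mid (a point): open round orange plastic pot, 56 mm across outside, 50 inside, about 100 g, 48 mm tall: straight wall of 40 mm above an 8 mm foot that tapers from 46 mm across at the shoulder to 37 at the bottom and drops into the pot below until the shoulder sits on its rim, outer walls flush. Grip the wall above the shoulder so that the fingers clear the pot below. Point: on its axis, 28 mm above its underside, 20 below its rim; z up
- lid_knob (a point): pale wooden lid, 60 g: disc 56 mm across, 5 thick, with an upright knob 22 mm across, 32 tall, and below it a dark plug 8 mm tall tapering from 46 mm across to 37 that drops into a pot. Stands knob up, 45 mm tall. Point: on the knob's axis, 10 mm below its top, 35 above the plug's bottom, 27 above the disc's underside, 22 above the disc's top (fingers reaching lower press on the disc); z up
- honey_mid (a point): bystander: jar of honey with a light grey lid, 66x72x102 mm, loose; this point is at its centre, half-way up
- spice_mid (a point): bystander: slim glass spice jar with a dark lid, 41 mm across, 105 mm tall, loose; this point is at its centre, half-way up
- mug_mid (a point): bystander: green and white mug, 78x116x101 mm with its handle, loose; this point is at its centre, half-way up
Things that resemble listed ones, but are neither listed nor needed, are in the scene too. Leave any pink look-alike of the part that bears lid_knob alone. Of the things shaped like the part that bears orange_pot_mid, the orange one is meant.

How it is judged:
By the outcome, as a careful person would: the job done as asked, in the order asked, and still so for the second after the job is handed in, with the robot touching nothing.
It also fails if it takes over 96 s, if anything falls off the work surface, if the arm or the gripper's body presses on something with over 40 N, if the wrist force passes 120 N, or if a joint passes its speed limit or range.

## Working session

There is one attempt and no reset: what is moved stays moved. The work goes in short steps, Python scripts to look and compute and a tool call to move; the robot and the scene stay as the last step left them, time stands still between calls to the robot, and variables do not carry over. Pictures are saved under pics/ and viewed, at most 14 in all, crops included, and the job is handed in when it is done.

Besides the shell and the picture viewer there is one more tool, called after ">>>" as name(argument=value, ...) on one line, values as JSON. arm_command: Moves the arm, as the interface text tells. Its arguments: {"type":"object","properties":{"commands":{"type":"array"},"newtons":{"type":"number"}},"required":["commands"]}

```bash
ls; mkdir -p pics
python3 - <<'E'
from workcell import bot, grab_frame
import cv2,pickle
print(bot.observe(), bot.pinch_z)
for n in ["scene","top"]:
    f=grab_frame(n); cv2.imwrite(f"pics/{n}0.png",f["image"][:,:,::-1]); pickle.dump(f,open(f"{n}0.pkl","wb"))
    print(n,{k:v for k,v in f.items() if k!="image"})
E
```

```text
pics
{'clock': 0.0, 'qpos': array([ 1.11281859,  0.52204268, -0.03635821,  1.59999465,  0.02121307,
        1.02111315, -0.11278445]), 'qd': array([ 0.00081242,  0.00110138, -0.00013112, -0.00107977, -0.00082658,
        0.00093274, -0.00083232]), 'joint_efforts': array([-6.32136616e-04, -9.27068567e+01,  1.97963633e+00, -3.69920182e+01,
        1.78308453e-02,  8.13903665e-03,  2.29773013e-05]), 'position': array([ 0.23618249, -0.57828818,  0.23071231]), 'tool_rot': array([-3.14042303e+00,  7.98648342e-05,  3.87816675e-01]), 'force': array([ 0.14133288,  0.02742008, -0.58920933]), 'moment': array([-0.0061451 ,  0.01524624, -0.01525494]), 'finger_force': 0.0, 'grip_width': 0.0854515100228552} 0.0187
scene {'vertical_fov': 46.05932372899535, 'cx': 308.2781870505095, 'cy': 247.25675844141344, 'k1': -0.15524744557930015, 'R': array([[ 0.99864943,  0.05178511,  0.00419643],
       [ 0.03516682, -0.61429441, -0.78829289],
       [-0.03824399,  0.78737582, -0.61528588]]), 't': array([-0.50166424,  0.02381648,  1.6227411 ])}
top {'vertical_fov': 54.96241380193298, 'cx': 323.50425545641326, 'cy': 237.44007443254768, 'k1': 0.02379426854637892, 'R': array([[ 0.02425557, -0.99953149, -0.0186675 ],
       [-0.99710432, -0.022842  , -0.0725342 ],
       [ 0.07207382,  0.0203728 , -0.99719121]]), 't': array([-0.03606377,  0.51969575,  1.16677382])}
```

View pics/scene0.png

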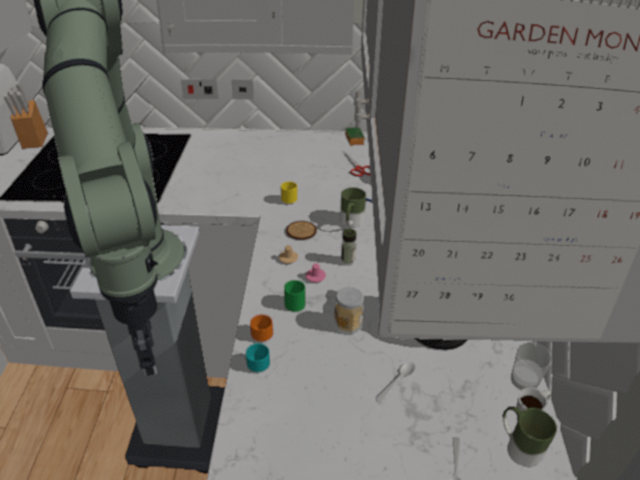

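View pics/top0.png

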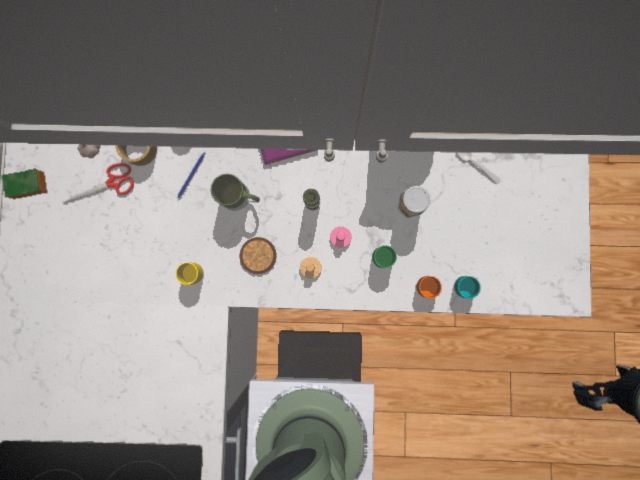

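Top view: green pot (384,257), yellow (189,273), orange (429,287) and its teal look-alike (467,287). The pale wooden lid is at (310,269) and its pink look-alike at (340,237). The coaster is at (258,255), mug (230,190), spice (312,198), honey (414,201).

In the scene view they are: green (295,295), yellow (289,193), orange (262,328), teal (258,357), lid (288,255), pink lid (315,272), coaster (301,230).

What could be confused:
- **Green pot:** the mugs (353,200 and 533,430) and the teal pot. I choose (295,295).
- **Orange pot:** the teal one. I choose (262,328).
- **Lid:** the pink one. I choose (288,255).

I'll measure these and check the choice in one crop.

```bash
cat > h.py <<'E'
import numpy as np, cv2, pickle
from workcell import bot, grab_frame
def ray(f,u,v):
    F=240/np.tan(np.radians(f["vertical_fov"]/2))
    K=np.array([[F,0,f["cx"]],[0,F,f["cy"]],[0,0,1]])
    # model: distorted = undist*(1+k1 r^2)
    p=cv2.undistortPoints(np.array([[[u,v]]],float),K,np.array([f["k1"],0,0,0,0]))[0,0]
    R,t=np.array(f["R"]),np.array(f["t"])
    return -R.T@t, R.T@np.array([p[0],p[1],1])
def onplane(f,u,v,z):
    c,d=ray(f,u,v); return c+d*(z-c[2])/d[2]
def project(f,X):
    F=240/np.tan(np.radians(f["vertical_fov"]/2))
    K=np.array([[F,0,f["cx"]],[0,F,f["cy"]],[0,0,1]])
    R,t=np.array(f["R"]),np.array(f["t"])
    return cv2.projectPoints(np.array([X],float),cv2.Rodrigues(R)[0],t,K,np.array([f["k1"],0,0,0,0]))[0][0,0]
H={"green":(50,80),"yellow":(22,33),"orange":(3,14),"lid":(8,22),"coaster":(3,22),"teal":(85,100),"pink":(160,179)}
def blob(f,name,seed,win=40,smin=90,vmin=40):
    hsv=cv2.cvtColor(f["image"],cv2.COLOR_RGB2HSV); a,b=H[name]
    m=cv2.inRange(hsv,(a,smin,vmin),(b,255,255)); w=np.zeros_like(m)
    u,v=map(int,seed); w[max(0,v-win):v+win,max(0,u-win):u+win]=255; m&=w
    m=cv2.morphologyEx(m,cv2.MORPH_CLOSE,np.ones((5,5),np.uint8))
    cs=cv2.findContours(m,cv2.RETR_EXTERNAL,cv2.CHAIN_APPROX_NONE)[0]
    c=cv2.convexHull(max(cs,key=cv2.contourArea)); M=cv2.moments(c)
    return M["m10"]/M["m00"],M["m01"]/M["m00"],cv2.boundingRect(c)
E
cat > m0.py <<'E'
from h import *
T=pickle.load(open("top0.pkl","rb"));S=pickle.load(open("scene0.pkl","rb"))
for n,t,s,z,w in [("green",(384,257),(295,295),.032,22),("yellow",(189,273),(289,193),.03,22),("orange",(429,287),(262,328),.024,17),("lid",(310,269),(288,255),.012,16),("coaster",(258,255),(301,230),.006,24)]:
    sm=70 if n in("lid","coaster") else 90
    a=blob(T,n,t,w,sm); b=blob(S,n,s,w,sm)
    print(n,np.round(a[:2],1),a[2],np.round(onplane(T,*a[:2],z)*1000,1),np.round(b[:2],1),b[2],np.round(onplane(S,*b[:2],z)*1000,1))
for n,t in [("teal",(467,287)),("mug",(230,190)),("spice",(312,198)),("honey",(414,201)),("pink",(340,237))]:
    print(n,np.round(onplane(T,*t,.1 if n in("mug","spice","honey") else .03)*1000))
i=S["image"][160:400,210:410,::-1]; i=cv2.resize(i,None,fx=2.5,fy=2.5,interpolation=cv2.INTER_CUBIC); cv2.imwrite("pics/crop0.png",i)
E
python3 m0.py
```

```text
green [384.6 256.3] (374, 246, 22, 22) [ 475.3 -179.5   32. ] [294.5 295.5] (285, 281, 20, 30) [ 475.9 -176.3   32. ]
yellow [188.7 272.9] (176, 262, 27, 23) [421.5 315.8  30. ] [288.5 192. ] (281, 181, 16, 23) [421.3 317.6  30. ]
orange [429.1 286.7] (417, 276, 25, 23) [ 401.4 -293.2   24. ] [261.1 327.6] (250, 315, 23, 27) [ 402.2 -287.1   24. ]
lid [310.1 267.2] (300, 257, 21, 21) [443.3   9.   12. ] [288.  255.2] (279, 246, 19, 17) [443.8  11.9  12. ]
coaster [257.4 255.1] (240, 238, 36, 35) [471.4 146.7   6. ] [300.8 229.7] (286, 221, 30, 18) [472.1 144.7   6. ]
teal [ 403. -386.   30.]
mug [624. 203. 100.]
spice [609.   5. 100.]
honey [ 607. -240.  100.]
pink [522. -66.  30.]
```

View pics/crop0.png

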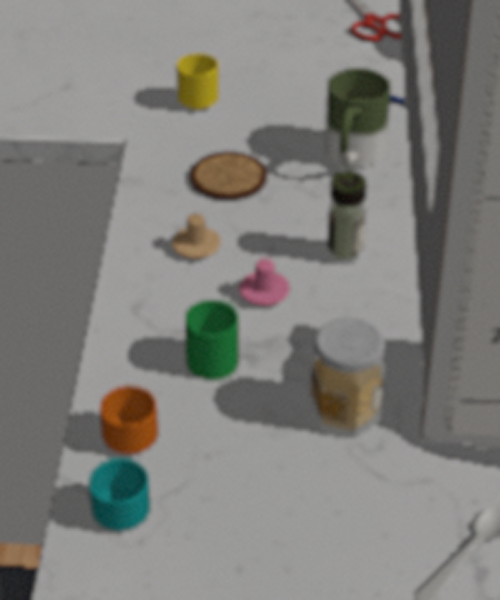

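The crop confirms it: the orange pot is at crop (129,420) with teal below it at (120,495), the pale lid at (195,235) beside the pink one at (263,283), and the green pot at (212,340). Next I move above the green pot and turn the tool so the fingers close along x.

>>> arm_command(commands=[[[17,28.5,0],0.0845,-1],[[17,28.5,0],0.0845,-1],[[17,28.5,0],0.0845,-1],[[17,28.5,0],0.0845,-1],[[17,28.5,0],0.0845,-1],[[17,28.5,0],0.0845,-1],[[17,28.5,0],0.0845,-1],[[17,28.5,0],0.0845,-1],[[17,28.5,0],0.0845,-1],[[17,28.5,0],0.0845,-1],[[17,28.5,0],0.0845,-1],[[17,28.5,0],0.0845,-1],[[17,28.5,0],0.0845,-1],[[17,28.5,0],0.0845,-1],[[0,0,0],0,-1],[[0,0,0],0,-1]], newtons=40)

```text
clock: 1.7
position: [0.4743, -0.1793, 0.231]
tool_rot: [-3.141, -0.0, 1.571]
force: [-1.7, -1.1, -0.7]
grip_width: 0.0855
finger_force: 0.0
```

```bash
cat > look.py <<'E'
import sys
from h import *
tag=sys.argv[1]; f=grab_frame("wrist"); pickle.dump(f,open(f"w_{tag}.pkl","wb"))
cv2.imwrite(f"pics/w_{tag}.png",f["image"][:,:,::-1])
o=bot.observe(); print(o["clock"],np.round(o["position"]*1000,1),np.round(o["tool_rot"],3),np.round(o["qpos"],2))
n,x,y,z,rim,R=sys.argv[2],*map(float,sys.argv[3:8])
# predicted pixel of rim centre, blob centroid back-projected at plane z
p=project(f,np.array([x,y,z])/1000); print("pred",np.round(p,1))
try:
    b=blob(f,n,p,150,70); print("blob",np.round(b[:2],1),b[2],"at z",z,np.round(onplane(f,*b[:2],z/1000)*1000,1))
except Exception as e: print(e)
E
python3 look.py g1 green 475.5 -178.5 32 64 28
```

```text
1.75 [ 473.9 -180.1  231.1] [-3.141  0.     1.57 ] [ 0.6   0.36 -0.45  1.89  0.19  0.93  0.06]
pred [320.6 199.9]
blob [316.7 201.5] (283, 162, 68, 78) at z 32.0 [ 472. -180.   32.]
```

View pics/w_g1.png

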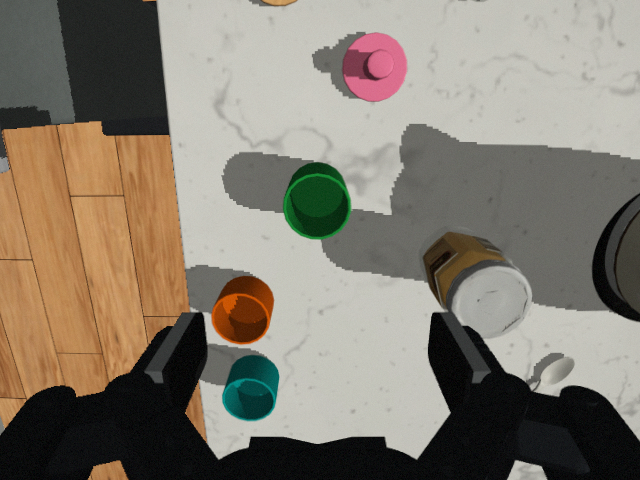

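The wrist view shows the green pot at (317,201) between the fingers' closing line, orange at (243,310) and teal at (250,387). The pot is at (473…475, -179.5), so the TCP is over it and I can descend and grasp.

>>> arm_command(commands=[[[0,0,-40],0,-1],[[0,0,-40],0,-1],[[0,0,-40],0,-1],[[0,0,-40],0,-1],[[0,0,-30],0,-1],[[0,0,-17],0,-1],[[0,0,-10],0,-1],[[0,0,0],0,-1],[[0,0,0],0,1],[[0,0,0],0,1],[[0,0,0],0,1],[[0,0,0],0,1],[[0,0,0],0,1],[[0,0,0],0,1],[[0,0,0],0,1]], newtons=40)

```text
clock: 3.25
position: [0.4748, -0.18, 0.0155]
tool_rot: [3.14, 0.001, 1.57]
force: [-3.2, 1.0, 10.9]
grip_width: 0.0556
finger_force: 40.3
```

Run:
```python
from h import *
f=pickle.load(open("w_g1.pkl","rb"))
b=blob(f,"orange",(243,310),45,90); print(b,onplane(f,*b[:2],.024)*1000)
```

```text
(242.90296318770226, 310.10886933656957, (211, 276, 63, 69)) [ 397.76823476 -294.29502114   24.        ]
```

>>> arm_command(commands=[[[0,0,15],0,1],[[0,0,30],0,1],[[0,0,30],0,1],[[0,0,30],0,1],[[0,30,0],0,1],[[0,40,0],0,1],[[0,40,0],0,1],[[0,40,0],0,1],[[0,40,0],0,1],[[0,30,0],0,1],[[0,20,0],0,1],[[0,10,0],0,1],[[0,0,0],0,1],[[0,0,0],0,1]])

```text
clock: 4.65
position: [0.4744, 0.0693, 0.1195]
tool_rot: [3.141, 0.001, 1.57]
force: [-0.9, -0.5, -1.4]
grip_width: 0.0557
finger_force: 43.3
```

```bash
python3 look.py c1 coaster 471.7 146 8 0 0
```

```text
4.7 [474.4  69.  119.4] [3.142e+00 1.000e-03 1.569e+00] [ 0.05  0.49 -0.41  2.06  0.32  0.65 -0.57]
pred [315.4 113.1]
blob [310.7 106.8] (234, 27, 154, 160) at z 8.0 [468.8 149.7   8. ]
```

View pics/w_c1.png

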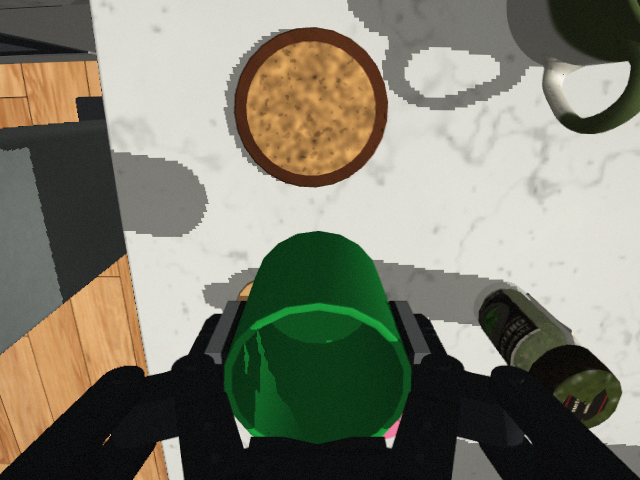

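The coaster is at (311,107) in the wrist view, with the held green pot's rim at about (318,372). I'll use the held rim, whose x is known from the grip, to check the wrist camera's bias.

Run:
```python
from h import *
f=pickle.load(open("w_c1.pkl","rb"))
for y in (.067,.069,.071):
  P=[project(f,[.4744+.028*np.cos(a),y+.028*np.sin(a),.168]) for a in np.linspace(0,2*np.pi,73)]
  P=np.array(P); print(y,P.min(0).round(1),P.max(0).round(1))
  P=np.array([project(f,[.4744+.028*np.cos(a),y+.028*np.sin(a),.104]) for a in np.linspace(0,2*np.pi,73)]); print("  base",P.min(0).round(1),P.max(0).round(1))
```

```text
0.067 [227.7 320.4] [414.8 470.1]
  base [258.2 242.3] [382.1 353.2]
0.069 [227.2 314. ] [415.4 465.6]
  base [258.  237.9] [382.4 349.6]
0.071 [226.6 307.5] [416.  461.1]
  base [257.8 233.5] [382.6 346. ]
```

>>> arm_command(commands=[[[-1,20,0],0,1],[[-1,30,0],0,1],[[-1,20,0],0,1],[[0,7.5,0],0,1],[[0,0,-30],0,1],[[0,0,-30],0,1],[[0,0,-20],0,1],[[0,0,-10],0,1],[[0,0,-3],0,1],[[0,0,0],0,1],[[0,0,0],0,1]])

```text
clock: 5.8
position: [0.4719, 0.1478, 0.0272]
tool_rot: [3.14, -0.0, 1.57]
force: [0.3, 0.1, -2.1]
grip_width: 0.0558
finger_force: 43.3
```

```bash
python3 look.py c2 coaster 471.7 146 8 0 0
```

```text
5.85 [471.9 147.9  27.2] [ 3.14 -0.    1.57] [-0.19  0.67 -0.32  2.06  0.44  0.47 -0.83]
pred [319.6 296.1]
blob [313.8 258.3] (211, 189, 207, 124) at z 8.0 [469.1 164.7   8. ]
```

View pics/w_c2.png

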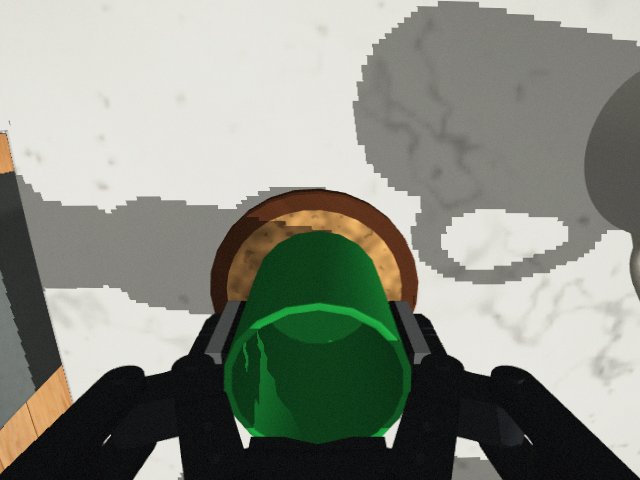

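Run:
```python
from h import *
f=pickle.load(open("w_c2.pkl","rb"))
print("coaster far",onplane(f,315,189,.008)*1000,"pot far",onplane(f,318,231.5,.0117)*1000)
print("coaster L/R",onplane(f,211,280,.008)*1000,onplane(f,418,280,.008)*1000)
g=f["image"].astype(int)
m=(g[:,:,1]-np.maximum(g[:,:,0],g[:,:,2]))>25
for v in (232,240,250,260,280): 
    u=np.where(m[v,200:440])[0]+200; print(v,u.min() if len(u) else None,u.max() if len(u) else None)
P=np.array([project(f,[.4719+.028*np.cos(a),.150+.028*np.sin(a),.0117]) for a in np.linspace(0,2*np.pi,73)]); print(P.min(0),P.max(0))
```

```text
coaster far [469.62684154 195.94412904   8.        ] pot far [470.91257461 178.41804608  11.7       ]
coaster L/R [422.26864459 153.95941919   8.        ] [516.43582027 154.11576633   8.        ]
232 309 326
240 285 349
250 272 363
260 263 371
280 254 379
[257.60284382 232.44007387] [382.59230369 345.23845746]
```

The pot sits about 1 mm too far in x and 2.5 mm too far in y relative to the coaster. I'll correct that, lower it, release and back off upward.

>>> arm_command(commands=[[[-1,-2.5,0],0,1],[[0,0,0],0,1],[[0,0,-2],0,1],[[0,0,-1.5],0,1],[[0,0,0],0,1],[[0,0,0],0,1]])

```text
clock: 6.45
position: [0.4705, 0.1454, 0.0235]
tool_rot: [3.141, 0.0, 1.571]
force: [-6.3, -3.4, 23.0]
grip_width: 0.0558
finger_force: 45.1
```

>>> arm_command(commands=[[[0,0,0.5],0,1],[[0,0,0],0,-1],[[0,0,0],0,-1],[[0,0,0],0,-1],[[0,0,0],0,-1],[[0,0,20],0,-1],[[0,0,40],0,-1],[[0,0,40],0,-1],[[0,0,40],0,-1],[[0,0,40],0,-1],[[-10,34,0],0,-1],[[-10,34,0],0,-1],[[-10,34,0],0,-1],[[-10,34,0],0,-1],[[-9,34,0],0,-1],[[0,0,0],0,-1],[[0,0,0],0,-1]])

```text
clock: 8.15
position: [0.4209, 0.3158, 0.203]
tool_rot: [-3.141, 0.0, 1.572]
force: [-0.3, 0.1, -0.5]
grip_width: 0.0857
finger_force: 0.0
```

```bash
python3 look.py y1 yellow 421.4 316 30 0 0
python3 - <<'E'
from h import *
f=grab_frame("top"); pickle.dump(f,open("top1.pkl","wb"))
try:
  b=blob(f,"green",(258,250),25); print(b,onplane(f,*b[:2],.04)*1000)
except Exception as e: print(e)
E
```

```text
8.2 [421.4 314.9 203.1] [-3.141e+00  1.000e-03  1.571e+00] [-0.37  0.44 -0.51  1.87  0.27  0.9  -1.01]
pred [319.8 207.7]
blob [316.5 215.2] (280, 174, 74, 82) at z 30.0 [418.7 309.5  30. ]
(253.08173690932313, 254.1417624521073, (242, 244, 24, 22)) [472.5733605  152.28393496  40.        ]
```

View pics/w_y1.png

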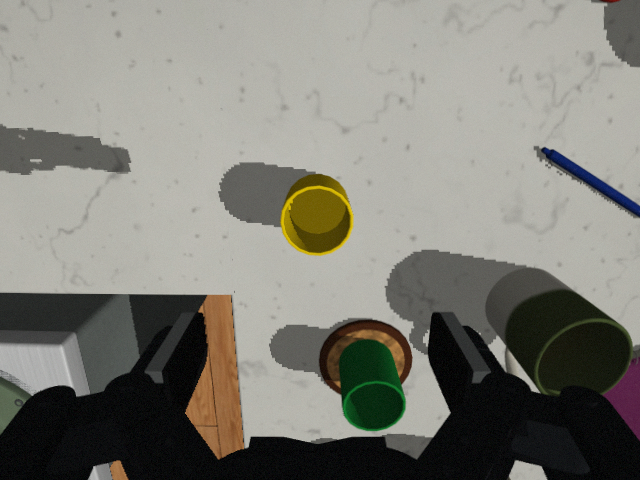

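The wrist view shows the green pot standing on the coaster, with its rim at (373,406), and the yellow rim at about (317,220). I'll fit both rims by ray casting.

Run:
```python
from h import *
f=pickle.load(open("w_y1.pkl","rb"))
def p(n,u,v,z): print(n,np.round(onplane(f,u,v,z)*1000,1))
p("y rim far",317,186,.06);p("y rim near",317,255,.06);p("L",281,219,.06);p("R",354,219,.06)
p("y base far",318,174.5,.06)
p("y rim c",317.5,220.5,.06)
p("g far",373.5,381,.072);p("g near",373.5,431,.072);p("g L",342,406,.072);p("g R",405.5,406,.072)
p("co far",366,320,.008);p("co L",320,360,.008);p("co R",412,357,.008)
t=pickle.load(open("top1.pkl","rb"))["image"]
cv2.imwrite("pics/top1c.png",cv2.resize(t[215:300,160:345,::-1],None,fx=4,fy=4,interpolation=cv2.INTER_CUBIC))
```

```text
y rim far [419.1 340.3  60. ]
y rim near [419.2 285.7  60. ]
L [391.9 314.9  60. ]
R [447.2 315.1  60. ]
y base far [419.8 348.8  60. ]
y rim c [419.5 313.8  60. ]
g far [467.5 175.7  72. ]
g near [470.6 120.5  72. ]
g L [441.5 149.   72. ]
g R [497.1 148.8  72. ]
co far [467.5 197.    8. ]
co L [422.6 150.    8. ]
co R [516.6 153.7   8. ]
```

View pics/top1c.png

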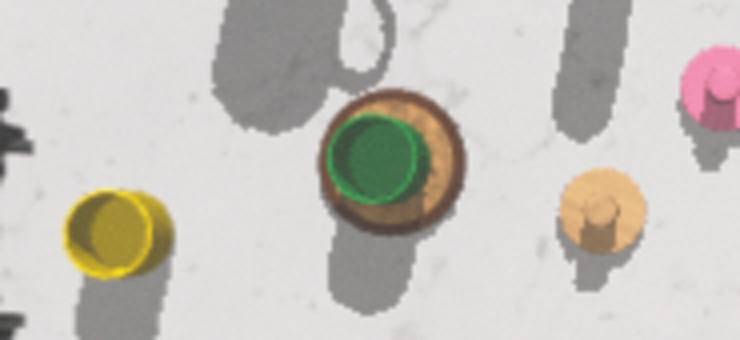

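Run:
```python
from h import *
f=pickle.load(open("top1.pkl","rb"))
def p(n,u,v,z): print(n,np.round(onplane(f,(u+.5)/4-.5+160,(v+.5)/4-.5+215,z)*1000,1))
p("coaster",393,161.5,.006);p("green rim",374,158.5,.072);p("base R edge",432,163,.012);p("rim L",328,158,.072);p("rim R",420,158,.072)
p("yellow rim",108.5,234,.06);p("lid disc",602,211,.013)
```

```text
coaster [471.7 145.6   6. ]
green rim [471.3 146.6  72. ]
base R edge [471.2 119.4  12. ]
rim L [470.9 174.9  72. ]
rim R [472.2 118.4  72. ]
yellow rim [421.2 311.4  60. ]
lid disc [442.9   8.8  13. ]
```

The top crop shows the green rim (crop 374,158) within 1 mm of the coaster centre, standing straight. Yellow is at about (421.3, 312). Next I grasp yellow.

>>> arm_command(commands=[[[0,-3,-30],0,-1],[[0,0,-40],0,-1],[[0,0,-40],0,-1],[[0,0,-40],0,-1],[[0,0,-22],0,-1],[[0,0,-10],0,-1],[[0,0,-4],0,-1],[[0,0,0],0,-1],[[0,0,0],0,1],[[0,0,0],0,1],[[0,0,0],0,1],[[0,0,0],0,1],[[0,0,0],0,1],[[0,0,0],0,1]], newtons=35)

```text
clock: 9.65
position: [0.4218, 0.3126, 0.0183]
tool_rot: [3.14, -0.001, 1.571]
force: [-1.4, -1.4, 9.7]
grip_width: 0.0542
finger_force: 35.3
```

>>> arm_command(commands=[[[0,0,10],0,1],[[0,0,25],0,1],[[0,0,40],0,1],[[0,0,35],0,1],[[8,-25,0],0,1],[[10,-35,0],0,1],[[10,-35,0],0,1],[[10,-35,0],0,1],[[8,-25,0],0,1],[[3,-10,0],0,1],[[0,0,0],0,1],[[0,0,0],0,1]])

```text
clock: 10.85
position: [0.4702, 0.1485, 0.1277]
tool_rot: [3.141, -0.001, 1.572]
force: [0.0, 0.2, -1.1]
grip_width: 0.0541
finger_force: 37.8
```

```bash
python3 look.py y2 yellow 471 147 140 0 0
```

```text
10.9 [470.  148.9 127.6] [ 3.141e+00 -1.000e-03  1.572e+00] [-0.07  0.5  -0.47  2.02  0.34  0.7  -0.75]
pred [322.7 333.3]
blob [316.6 346.8] (228, 241, 178, 203) at z 140.0 [468.7 140.9 140. ]
```

View pics/w_y2.png

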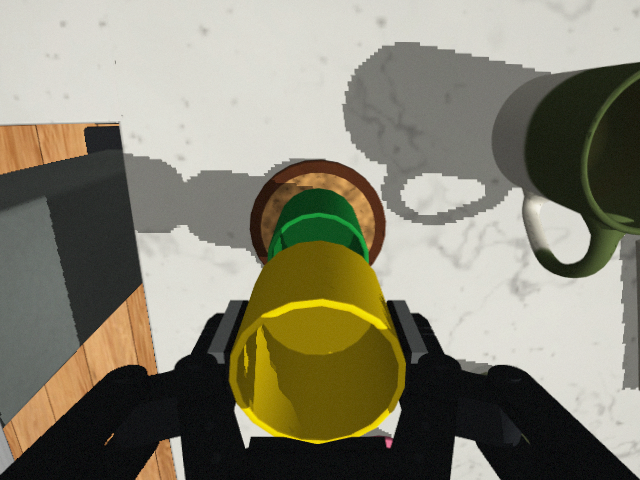

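Run:
```python
from h import *
f=pickle.load(open("w_y2.pkl","rb"))
g=f["image"].astype(int)
m=(g[:,:,1]-np.maximum(g[:,:,0],g[:,:,2]))>25
for v in (215,225,235,240): 
    u=np.where(m[v,200:440])[0]+200; print(v,u.min(),u.max(),np.round(onplane(f,u.min(),v,.072)*1000,1),np.round(onplane(f,u.max(),v,.072)*1000,1))
def p(n,u,v,z): print(n,np.round(onplane(f,u,v,z)*1000,1))
p("g far",320,212.5,.072);p("y shoulder far",318,241,.117);p("y rim far",318,300,.1693);p("rimL",229,368,.1693);p("rimR",406,368,.1693)
p("co far",318,160,.008)
```

```text
215 280 355 [449.2 175.2  72. ] [488.5 175.3  72. ]
225 277 358 [447.4 169.7  72. ] [490.3 169.8  72. ]
235 273 362 [445.1 164.1  72. ] [492.6 164.3  72. ]
240 271 364 [444.  161.3  72. ] [493.8 161.5  72. ]
g far [470.2 176.6  72. ]
y shoulder far [469.1 176.6 117. ]
y rim far [469.1 176.8 169.3]
rimL [441.5 153.  169.3]
rimR [496.5 153.2 169.3]
co far [469.1 195.4   8. ]
```

The two are aligned within 1 mm in both axes, so I lower yellow.

>>> arm_command(commands=[[[0,0,-15],0,1],[[0,0,-15],0,1],[[0,0,-6],0,1],[[0,0,-3],0,1],[[0,0,-3],0,1],[[0,0,-2],0,1],[[0,0,0],0,1],[[0,0,0],0,1]])

```text
clock: 11.7
position: [0.4704, 0.1474, 0.0835]
tool_rot: [3.141, -0.0, 1.571]
force: [-0.6, 0.3, -0.9]
grip_width: 0.0542
finger_force: 37.7
```

>>> arm_command(commands=[[[0,0,-1],0,1],[[0,0,-1],0,1],[[0,0,0],0,1],[[0,0,0],0,1]])

```text
clock: 12.1
position: [0.4706, 0.1474, 0.0823]
tool_rot: [3.141, 0.0, 1.571]
force: [-5.6, -2.6, 24.1]
grip_width: 0.054
finger_force: 40.2
```

>>> arm_command(commands=[[[0,0,0.5],0,-1],[[0,0,0],0,-1],[[0,0,0],0,-1],[[0,0,0],0,-1],[[0,0,20],0,-1],[[0,0,40],0,-1],[[0,0,40],0,-1],[[0,0,40],0,-1],[[-5.8,-36.75,0],0,-1],[[-5.8,-36.75,0],0,-1],[[-5.8,-36.75,0],0,-1],[[-5.8,-36.75,0],0,-1]])

```text
clock: 13.3
position: [0.4467, -0.001, 0.2219]
tool_rot: [3.141, 0.0, 1.571]
force: [0.8, -0.4, 0.5]
grip_width: 0.085
finger_force: 0.0
```

>>> arm_command(commands=[[[-5.8,-36.75,0],0,-1],[[-5.8,-36.75,0],0,-1],[[-5.8,-36.75,0],0,-1],[[-5.8,-36.75,0],0,-1],[[-5.8,-36.75,0],0,-1],[[-5.8,-36.75,0],0,-1],[[-5.8,-36.75,0],0,-1],[[-5.8,-36.75,0],0,-1],[[0,0,0],0,-1],[[0,0,0],0,-1]])

```text
clock: 14.3
position: [0.4004, -0.2939, 0.2215]
tool_rot: [-3.141, -0.0, 1.569]
force: [0.3, 0.2, 0.6]
grip_width: 0.0853
finger_force: 0.0
```

```bash
python3 look.py o1 orange 401 -293 24 0 0
python3 - <<'E'
from h import *
f=grab_frame("top"); pickle.dump(f,open("top2.pkl","wb")); s=grab_frame("scene")
a=cv2.resize(f["image"][215:295,215:345,::-1],None,fx=3,fy=3,interpolation=cv2.INTER_CUBIC)
b=cv2.resize(s["image"][180:300,250:350,::-1],None,fx=4,fy=4,interpolation=cv2.INTER_CUBIC)
w=pickle.load(open("w_o1.pkl","rb"))["image"][120:360,140:500,::-1]
c=np.zeros((490,800,3),np.uint8); c[:240,:390]=a; c[:480,395:795]=b; c[245:485,:360]=w
cv2.imwrite("pics/mix2.png",c)
E
```

```text
14.35 [ 400.8 -293.1  221.6] [-3.141e+00 -1.000e-03  1.571e+00] [ 0.79  0.35 -0.35  1.93  0.15  0.89  0.36]
pred [319.8 200.2]
blob [211.4 211.6] (169, 50, 90, 300) at z 24.0 [ 303.4 -303.4   24. ]
```

View pics/mix2.png

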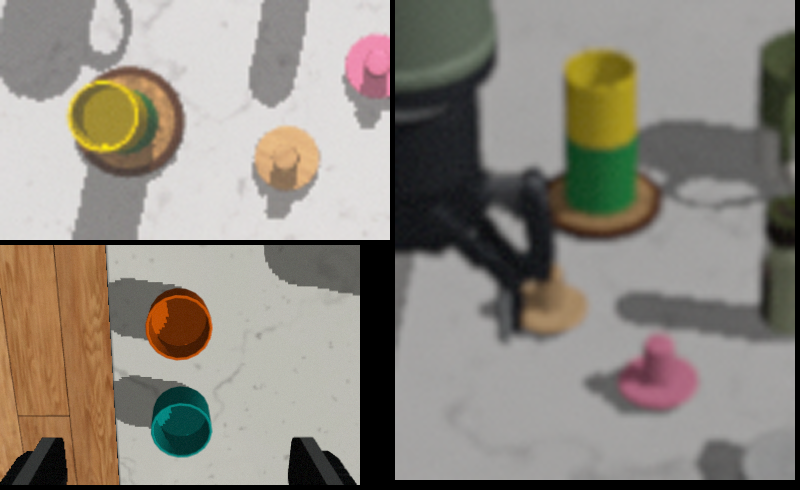

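The tower so far is straight and yellow is flush on green. The orange rim is at wrist (319,203), with teal well below it.

Run:
```python
from h import *
f=pickle.load(open("w_o1.pkl","rb"))
def p(n,u,v,z): print(n,np.round(onplane(f,u,v,z)*1000,1))
p("far",319,170,.048);p("near",319,235,.048);p("L",286,202,.048);p("R",352,202,.048)
t=pickle.load(open("top2.pkl","rb"))
print(onplane(t,(105.5+.5)/3-.5+215,(116+.5)/3-.5+215,.124)*1000)
```

```text
far [ 400.2 -262.3   48. ]
near [ 400.3 -317.5   48. ]
L [ 372.9 -288.8   48. ]
R [ 427.5 -288.8   48. ]
[471.56426165 145.4698563  124.        ]
```

>>> arm_command(commands=[[[0,1.5,-30],0,-1],[[0,0,-45],0,-1],[[0,0,-45],0,-1],[[0,0,-40],0,-1],[[0,0,-30],0,-1],[[0,0,-12],0,-1],[[0,0,-5],0,-1],[[0,0,0],0,-1],[[0,0,0],0,1],[[0,0,0],0,1],[[0,0,0],0,1],[[0,0,0],0,1],[[0,0,0],0,1],[[0,0,0],0,1]])

```text
clock: 15.85
position: [0.4013, -0.2926, 0.0162]
tool_rot: [3.14, 0.001, 1.57]
force: [-3.1, 2.2, 16.7]
grip_width: 0.0557
finger_force: 33.5
```

>>> arm_command(commands=[[[0,0,10],0,1],[[0,0,25],0,1],[[0,0,40],0,1],[[0,0,40],0,1],[[0,0,30],0,1],[[3,20,0],0,1],[[5,34,0],0,1],[[6,38,0],0,1],[[6,38,0],0,1],[[6,38,0],0,1],[[6,38,0],0,1],[[6,38,0],0,1],[[6,38,0],0,1],[[6,38,0],0,1],[[6,38,0],0,1],[[5,34,0],0,1],[[5,30,0],0,1],[[3,16.5,0],0,1],[[0,0,0],0,1],[[0,0,0],0,1]])

```text
clock: 17.85
position: [0.4696, 0.1461, 0.1603]
tool_rot: [3.141, 0.0, 1.571]
force: [-0.4, 0.2, -1.2]
grip_width: 0.0558
finger_force: 37.6
```

```bash
python3 look.py o2 orange 471 147 170 0 0
```

```text
17.9 [469.6 145.6 160.2] [3.141 0.    1.57 ] [-0.08  0.44 -0.44  2.    0.26  0.76 -0.68]
pred [324.1 324.3]
blob [317.3 332.5] (234, 239, 167, 181) at z 170.0 [468.3 143.3 170. ]
```

View pics/w_o2.png

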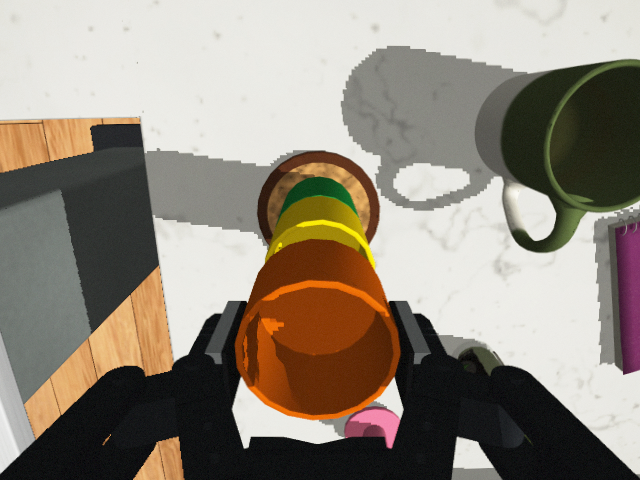

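Run:
```python
from h import *
f=pickle.load(open("w_o2.pkl","rb"))
def p(n,u,v,z): print(n,np.round(onplane(f,u,v,z)*1000,1))
hsv=cv2.cvtColor(f["image"],cv2.COLOR_RGB2HSV)
m=cv2.inRange(hsv,(24,100,120),(33,255,255))
for v in (219,220,221,222,224,230,240,245,250):
    u=np.where(m[v,230:420])[0]+230
    if len(u): print(v,u.min(),u.max(),np.round(onplane(f,u.min(),v,.124)*1000,1)[:2],np.round(onplane(f,u.max(),v,.124)*1000,1)[:2])
p("y far",319,221,.124);p("o shoulder far",319,238.5,.152);p("o rim far",318,281,.192);p("L",235,345,.192);p("R",401,345,.192)
```

```text
219 305 359 [462.4 176.2] [488.  176.3]
220 305 360 [462.4 175.7] [488.5 175.8]
221 300 359 [460.  175.2] [488.1 175.3]
222 300 360 [460.  174.7] [488.6 174.8]
224 296 360 [458.1 173.7] [488.6 173.8]
230 285 362 [452.7 170.7] [489.7 170.8]
240 274 366 [447.3 165.6] [491.8 165.7]
245 271 368 [445.8 163.1] [492.9 163.2]
250 269 370 [444.7 160.5] [494.  160.6]
y far [469.  175.3 124. ]
o shoulder far [469.  176.1 152. ]
o rim far [468.5 175.9 192. ]
L [441.  152.3 192. ]
R [496.2 152.5 192. ]
```

Orange and yellow are aligned within 1 mm, so I lower orange.

>>> arm_command(commands=[[[0.5,-0.5,-8],0,1],[[0,0,-8],0,1],[[0,0,-4],0,1],[[0,0,-3],0,1],[[0,0,-3],0,1],[[0,0,-1],0,1],[[0,0,0],0,1],[[0,0,0],0,1]])

```text
clock: 18.7
position: [0.4703, 0.146, 0.1329]
tool_rot: [3.141, -0.0, 1.571]
force: [-1.1, -1.0, 0.0]
grip_width: 0.0557
finger_force: 37.6
```

>>> arm_command(commands=[[[0,0,-1],0,1],[[0,0,-0.7],0,1],[[0,0,0],0,1],[[0,0,0],0,1]])

```text
clock: 19.1
position: [0.4707, 0.1462, 0.1322]
tool_rot: [3.14, -0.0, 1.571]
force: [-5.6, -0.9, 21.0]
grip_width: 0.0555
finger_force: 39.5
```

>>> arm_command(commands=[[[0,0,0.5],0,-1],[[0,0,0],0,-1],[[0,0,0],0,-1],[[0,0,0],0,-1],[[0,0,20],0,-1],[[0,0,40],0,-1],[[0,0,25],0,-1],[[-5,-27,0],0,-1],[[-5,-27,0],0,-1],[[-5,-27,0],0,-1],[[-5,-27,0],0,-1],[[-5,-27,0],0,-1],[[-2.5,-2,-15],0,-1],[[0,0,-30],0,-1],[[0,0,-20],0,-1],[[0,0,0],0,-1],[[0,0,0],0,-1]])

```text
clock: 20.8
position: [0.4428, 0.0091, 0.152]
tool_rot: [-3.141, -0.0, 1.571]
force: [0.0, -0.3, 0.2]
grip_width: 0.0855
finger_force: 0.0
```

```bash
python3 look.py l1 lid 443.3 9.5 13 0 0;  python3 - <<'E'
from h import *
f=grab_frame("top"); pickle.dump(f,open("top3.pkl","wb")); s=grab_frame("scene")
a=cv2.resize(f["image"][215:295,215:345,::-1],None,fx=3,fy=3,interpolation=cv2.INTER_CUBIC)
b=cv2.resize(s["image"][170:270,250:350,::-1],None,fx=4,fy=4,interpolation=cv2.INTER_CUBIC)
w=pickle.load(open("w_l1.pkl","rb"))["image"][110:350,140:530,::-1]
c=np.zeros((490,800,3),np.uint8); c[:240,:390]=a; c[:400,395:795]=b; c[245:485,:390]=w
cv2.imwrite("pics/mix3.png",c)
E
```

```text
20.85 [443.1   9.1 152.4] [ 3.141 -0.     1.571] [ 0.17  0.38 -0.4   2.12  0.23  0.68 -0.39]
pred [320. 219.]
blob [316.7 217.6] (280, 182, 75, 72) at z 13.0 [440.8  10.6  13. ]
```

View pics/mix3.png

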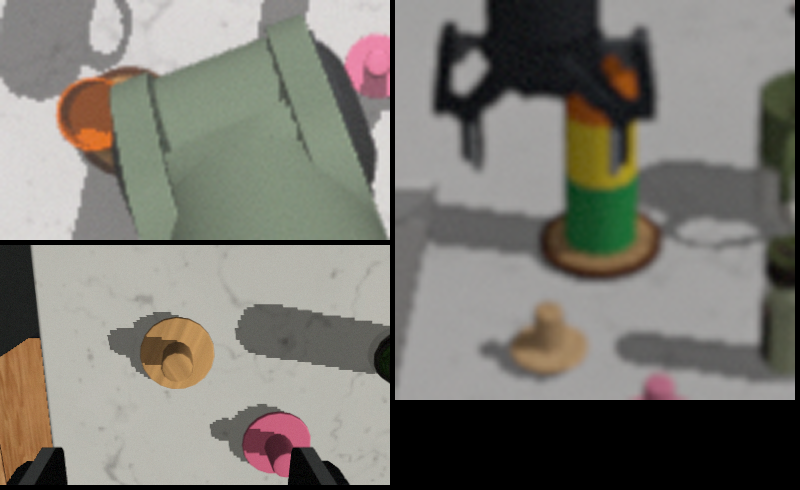

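The lid's disc is at wrist (317,218), so the TCP is right over it. The tower looks straight. One top view shows an arm link close to the tower in plan, so I'll check its height before descending.

Run:
```python
from h import *
s=grab_frame("scene"); t=grab_frame("top")
a=cv2.resize(s["image"][0:300,180:380,::-1],None,fx=2,fy=2,interpolation=cv2.INTER_CUBIC)
b=t["image"][130:480,180:570,::-1]
c=np.zeros((600,800,3),np.uint8); c[:,:400]=a; c[:350,405:795]=b
cv2.imwrite("pics/arm.png",c)
F=project(s,[.443,.009,.152]); print(F, project(s,[.471,.146,.164]),project(s,[.443,.009,.4]),project(t,[.443,.009,.4]),project(t,[.443,.009,.3]),project(t,[.471,.146,.164]))
```

```text
[286.68221975 215.33964608] [300.25380511 185.08948071] [284.84539966 131.79089534] [299.40319194 265.56627928] [303.03213027 266.16889453] [246.4290908  252.90064077]
```

View pics/arm.png

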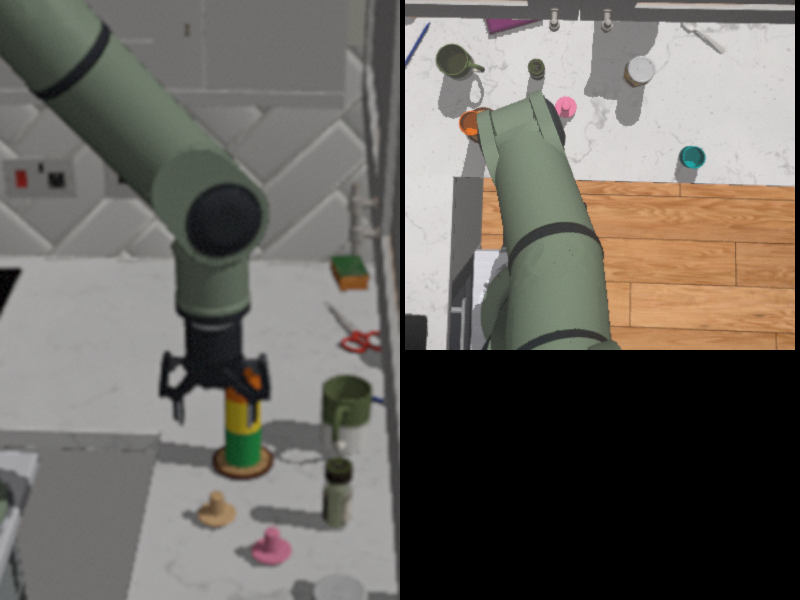

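The big wrist joint is about 0.25 m above the TCP (crop 215,220), so it stays well above the 164 mm tower during the descent. I grasp the lid.

>>> arm_command(commands=[[[0,0,-35],0,-1],[[0,0,-40],0,-1],[[0,0,-30],0,-1],[[0,0,-20],0,-1],[[0,0,-8],0,-1],[[0,0,-1],0,-1],[[0,0,0],0,-1],[[0,0,0],0,1],[[0,0,0],0,1],[[0,0,0],0,1],[[0,0,0],0,1],[[0,0,0],0,1],[[0,0,0],0,1],[[0,0,0],0,1],[[0,0,0],0,1]], newtons=30)

```text
clock: 22.55
position: [0.4429, 0.0089, 0.0179]
tool_rot: [3.141, 0.0, 1.571]
force: [-1.2, -0.2, 8.7]
grip_width: 0.0209
finger_force: 29.0
```

>>> arm_command(commands=[[[0,0,10],0,1],[[0,0,25],0,1],[[0,0,40],0,1],[[0,0,40],0,1],[[0,0,40],0,1],[[0,0,30],0,1],[[4,20,0],0,1],[[5,25,0],0,1],[[5,25,0],0,1],[[5,25,0],0,1],[[4,23,0],0,1],[[3,15,0],0,1],[[1.5,5,0],0,1],[[0,0,0],0,1],[[0,0,0],0,1]])

```text
clock: 24.05
position: [0.47, 0.146, 0.2027]
tool_rot: [-3.141, 0.001, 1.57]
force: [0.8, 0.1, -1.1]
grip_width: 0.0203
finger_force: 29.6
```

```bash
python3 look.py l2 lid 471 147 200 0 0
python3 - <<'E'
from h import *
f=pickle.load(open("w_l2.pkl","rb")); hsv=cv2.cvtColor(f["image"],cv2.COLOR_RGB2HSV)
z=bot.observe()["position"][2]-.0179
for u in (300,310,318,325,335):
    print(u,[(v,*map(int,hsv[v,u])) for v in range(190,330,6)])
P=lambda X:np.round(project(f,X),1)
print("pred orange far",P([.4705,.174,.164]),"lid disc under far",P([.4705,.175,z+.008]))
E
```

```text
24.1 [470.1 145.8 202.7] [-3.141e+00  1.000e-03  1.570e+00] [-0.04  0.38 -0.48  1.95  0.23  0.86 -0.65]
pred [322.6 308.2]
blob [317.3 261. ] (253, 158, 130, 217) at z 200.0 [468.8 168.3 200. ]
300 [(190, 25, 234, 111), (196, 25, 246, 111), (202, 15, 245, 98), (208, 11, 239, 97), (214, 12, 255, 94), (220, 11, 235, 141), (226, 13, 255, 219), (232, 13, 245, 234), (238, 13, 254, 233), (244, 11, 236, 136), (250, 17, 126, 219), (256, 17, 129, 226), (262, 17, 125, 226), (268, 18, 128, 223), (274, 18, 125, 229), (280, 16, 138, 139), (286, 17, 135, 140), (292, 16, 141, 128), (298, 17, 143, 84), (304, 15, 132, 87), (310, 15, 129, 89), (316, 17, 135, 91), (322, 17, 141, 87), (328, 17, 139, 101)]
310 [(190, 24, 235, 113), (196, 25, 244, 113), (202, 11, 230, 100), (208, 10, 232, 98), (214, 12, 236, 96), (220, 13, 246, 233), (226, 12, 249, 138), (232, 11, 231, 139), (238, 11, 242, 136), (244, 17, 136, 88), (250, 18, 127, 227), (256, 18, 123, 231), (262, 19, 120, 233), (268, 18, 121, 234), (274, 18, 122, 232), (280, 17, 129, 226), (286, 16, 135, 127), (292, 17, 140, 82), (298, 16, 136, 86), (304, 
[... 961 characters left out ...]
17, 130, 92), (298, 16, 138, 94), (304, 16, 134, 95), (310, 16, 128, 96), (316, 15, 133, 94), (322, 15, 126, 99), (328, 15, 131, 138)]
335 [(190, 26, 255, 138), (196, 25, 248, 143), (202, 13, 241, 125), (208, 11, 237, 116), (214, 11, 238, 117), (220, 14, 242, 235), (226, 12, 251, 138), (232, 12, 244, 135), (238, 11, 244, 138), (244, 10, 232, 134), (250, 17, 126, 226), (256, 19, 120, 233), (262, 19, 118, 238), (268, 19, 116, 238), (274, 20, 115, 240), (280, 18, 123, 233), (286, 16, 134, 141), (292, 16, 133, 142), (298, 16, 137, 91), (304, 15, 135, 89), (310, 17, 137, 91), (316, 16, 135, 89), (322, 15, 126, 93), (328, 15, 131, 97)]
pred orange far [321.  221.7] lid disc under far [321.5 239.3]
```

View pics/w_l2.png

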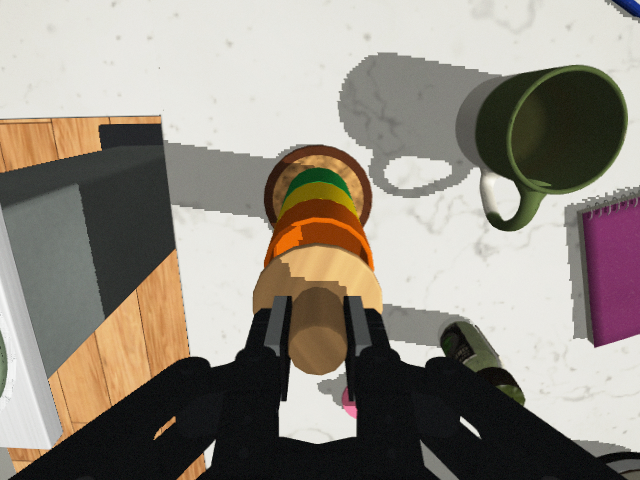

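The lid is in hand upright (disc far edge about row 243). Orange is seated in the tower, with its rim's far edge at about row 218.

Run:
```python
from h import *
f=pickle.load(open("w_l2.pkl","rb")); hsv=cv2.cvtColor(f["image"],cv2.COLOR_RGB2HSV).astype(int)
print("cam",-np.array(f["R"]).T@f["t"])
for u in (312,318,324): print(u,[(v,hsv[v,u,1],hsv[v,u,2]) for v in list(range(214,222))+list(range(239,250))])
def p(n,u,v,z): print(n,np.round(onplane(f,u,v,z)*1000,1))
for v in (217,219): p(f"o far {v}",318,v,.164)
for v in (241,243,247): p(f"lid top far {v}",318,v,.1978); p(f"lid under far {v}",318,v,.1928)
m=(hsv[:,:,1]>100)
for v in (262,): 
  u=np.where((hsv[v,230:400,0]<22)&(hsv[v,230:400,1]>180)&(hsv[v,230:400,2]>90))[0]+230; print(v,u.min(),u.max()); p("oL",u.min(),v,.164);p("oR",u.max(),v,.164)
p("lidL",253,297,.1978);p("lidR",382,297,.1978)
```

```text
cam [0.4689952  0.22806735 0.34580663]
312 [(214, np.int64(247), np.int64(98)), (215, np.int64(237), np.int64(97)), (216, np.int64(238), np.int64(104)), (217, np.int64(253), np.int64(164)), (218, np.int64(243), np.int64(232)), (219, np.int64(242), np.int64(234)), (220, np.int64(250), np.int64(233)), (221, np.int64(243), np.int64(232)), (239, np.int64(235), np.int64(138)), (240, np.int64(255), np.int64(133)), (241, np.int64(244), np.int64(135)), (242, np.int64(244), np.int64(134)), (243, np.int64(163), np.int64(97)), (244, np.int64(125), np.int64(94)), (245, np.int64(138), np.int64(102)), (246, np.int64(132), np.int64(158)), (247, np.int64(128), np.int64(223)), (248, np.int64(127), np.int64(227)), (249, np.int64(126), np.int64(229))]
318 [(214, np.int64(239), np.int64(97)), (215, np.int64(245), np.int64(99)), (216, np.int64(226), np.int64(106)), (217, np.int64(240), np.int64(153)), (218, np.int64(239), np.int64(235)), (219, np.int64(251), np.int64(233)), (220, np.int64(252), np.int64(233)), (221, np.int64(242), np.int64(231)), (239, np.int64(244), np.int64(136)), (240, np.int64(222), 
[... 742 characters left out ...]
np.int64(138)), (242, np.int64(242), np.int64(135)), (243, np.int64(219), np.int64(120)), (244, np.int64(132), np.int64(95)), (245, np.int64(134), np.int64(114)), (246, np.int64(136), np.int64(137)), (247, np.int64(125), np.int64(214)), (248, np.int64(126), np.int64(229)), (249, np.int64(123), np.int64(230))]
o far 217 [469.  176.3 164. ]
o far 219 [469.  175.3 164. ]
lid top far 241 [469.  176.  197.8]
lid under far 241 [469.  174.3 192.8]
lid top far 243 [469.  175.2 197.8]
lid under far 243 [469.  173.4 192.8]
lid top far 247 [469.  173.5 197.8]
lid under far 247 [469.  171.6 192.8]
262 264 372
oL [442.1 152.9 164. ]
oR [496.1 153.  164. ]
lidL [441.7 151.  197.8]
lidR [496.  151.1 197.8]
```

I shift the lid +2.5 mm in y and lower it.

>>> arm_command(commands=[[[0,2.5,0],0,1],[[0,0,-8],0,1],[[0,0,-8],0,1],[[0,0,-5],0,1],[[0,0,-3],0,1],[[0,0,-3],0,1],[[0,0,-1],0,1],[[0,0,0],0,1],[[0,0,0],0,1]])

```text
clock: 25.0
position: [0.4703, 0.1495, 0.1748]
tool_rot: [3.141, -0.0, 1.571]
force: [0.3, 0.6, -0.3]
grip_width: 0.0206
finger_force: 29.6
```

>>> arm_command(commands=[[[0,0,-1],0,1],[[0,0,-0.5],0,1],[[0,0,0],0,1],[[0,0,0],0,1]])

```text
clock: 25.4
position: [0.4707, 0.1496, 0.1738]
tool_rot: [3.14, -0.0, 1.571]
force: [-1.7, -1.0, 11.5]
grip_width: 0.0206
finger_force: 30.8
```

>>> arm_command(commands=[[[0,0,0.3],0,0.3],[[0,0,0],0,-0.2],[[0,0,0],0,-1],[[0,0,0],0,-1],[[0,0,0],0,-1],[[0,0,15],0,-1],[[0,0,30],0,-1],[[0,0,40],0,-1],[[0,0,30],0,-1],[[0,-40,0],0,-1],[[0,-40,0],0,-1],[[0,-40,0],0,-1],[[0,-40,0],0,-1],[[0,-40,0],0,-1],[[0,-40,0],0,-1],[[0,-40,0],0,-1],[[0,0,0],0,-1],[[0,0,0],0,-1]])

```text
clock: 27.2
position: [0.47, -0.1312, 0.2882]
tool_rot: [-3.141, -0.0, 1.569]
force: [0.6, 0.4, 0.6]
grip_width: 0.0853
finger_force: 0.0
```

Run:
```python
from h import *
t=grab_frame("top"); s=grab_frame("scene"); cv2.imwrite("pics/fin_t.png",t["image"]); print(bot.observe()["clock"],np.round(bot.observe()["position"],3))
# lid in top view at disc z=.169
p=project(t,[.471,.146,.169]); b=blob(t,"lid",p,25,70); print("lid top",b,np.round(onplane(t,*b[:2],.169)*1000,1))
# scene: width/centre per colour in the column along the axis
hsv=cv2.cvtColor(s["image"],cv2.COLOR_RGB2HSV)
for z in (.2,.18,.1665,.15,.135,.11,.085,.06,.03,.012):
    u,v=project(s,[.471,.146-.028*(z<.17),z]); v=int(round(v)); row=hsv[v,int(u)-25:int(u)+26].astype(int)
    k=np.where((row[:,1]>85))[0]; 
    print(z,"v",v,"pred u %.1f"%u,"mid",(k.min()+k.max())/2+int(u)-25 if len(k) else None,"w",len(k),"hue",int(np.median(row[k,0])) if len(k) else None)
# bystanders: change between first and last top frames
o=pickle.load(open("top0.pkl","rb"))["image"].astype(int); d=np.abs(t["image"].astype(int)-o).sum(2)
for n,(u,v),w in [("mug",(230,190),20),("spice",(312,198),9),("honey",(414,201),14),("pink",(340,237),10),("teal",(467,287),12)]: print(n,d[v-w:v+w,u-w:u+w].mean().round(1))
```

```text
27.3 [ 0.47  -0.13   0.288]
lid top (253.36145574855252, 254.07841191066998, (233, 238, 38, 34)) [468.6 129.4 169. ]
0.2 v 174 pred u 300.2 mid None w 0 hue None
0.18 v 180 pred u 300.2 mid 302.5 w 12 hue 16
0.1665 v 190 pred u 299.6 mid 302.0 w 19 hue 12
0.15 v 194 pred u 299.7 mid 301.5 w 18 hue 13
0.135 v 199 pred u 299.7 mid 301.5 w 18 hue 14
0.11 v 206 pred u 299.7 mid 301.0 w 17 hue 26
0.085 v 213 pred u 299.8 mid 301.5 w 18 hue 26
0.06 v 220 pred u 299.8 mid 301.5 w 18 hue 69
0.03 v 229 pred u 299.9 mid 301.0 w 29 hue 67
0.012 v 233 pred u 299.9 mid 301.0 w 27 hue 18
mug 13.7
spice 10.9
honey 64.3
pink 25.3
teal 18.8
```

Run:
```python
from h import *
s=grab_frame("scene"); o=pickle.load(open("scene0.pkl","rb"))
for n,(u,v),(a,b) in [("honey",(349,310),(15,20)),("spice",(348,246),(8,16)),("mug",(353,200),(12,12))]:
    A,B=[cv2.cvtColor(x["image"],cv2.COLOR_RGB2GRAY) for x in (o,s)]
    T=A[v-b:v+b,u-a:u+a]; W=B[v-b-8:v+b+8,u-a-8:u+a+8]
    r=cv2.matchTemplate(W,T,cv2.TM_CCOEFF_NORMED); print(n,r.max(),np.array(cv2.minMaxLoc(r)[3])-8)
h=cv2.cvtColor(s["image"],cv2.COLOR_RGB2HSV)
# knob top: lid flush? brightness/hue down the axis
print([(v,*map(int,h[v,302])) for v in range(170,200)])
```

```text
honey 0.9988675 [0 0]
spice 0.9989994 [0 0]
mug 0.99702424 [0 0]
[(170, 120, 16, 31), (171, 98, 41, 25), (172, 105, 23, 22), (173, 126, 51, 25), (174, 105, 39, 26), (175, 11, 61, 46), (176, 15, 101, 86), (177, 17, 106, 118), (178, 16, 103, 131), (179, 17, 105, 133), (180, 17, 104, 132), (181, 16, 104, 133), (182, 16, 106, 130), (183, 16, 106, 132), (184, 16, 102, 143), (185, 16, 100, 158), (186, 17, 97, 165), (187, 16, 99, 163), (188, 16, 103, 154), (189, 14, 125, 147), (190, 12, 180, 140), (191, 13, 214, 130), (192, 13, 230, 123), (193, 13, 220, 124), (194, 13, 223, 126), (195, 13, 225, 126), (196, 13, 215, 127), (197, 13, 224, 125), (198, 13, 217, 127), (199, 13, 225, 127)]
```

```bash
python3 -c "
from workcell import ticket
print(ticket.job_done())"
```

```text
the job is handed in; nothing more can be done
None
```

I built the tower on the coaster (green, yellow, orange, lid) and handed it in at about 27 s; it measured straight, the gripper was clear of it, and the honey jar, spice jar and mug had not moved.

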